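# Unstack the petal embossing dies and close each on its own lower half

## Task

The aluminium upper halves of the four petal embossing dies were left in two stacks after cleaning. Take the stacks apart and put every upper half back over the brass form of its own lower half, the one with the same outline, turned to match and fully down on its steel base, so that the dies are closed and kept in their pairs. Do not push away or knock over the thread reel and the brass weight that stand among them.

Things in the scene. Friction and masses are not known exactly. Their poses are not given: they have to be found in the camera images.
- round_upper: Upper die half (mm): loose round aluminium block, diameter 60; 32 high, upright sides, flat top with dark vein lines, hollow below (49 across, 16 deep), about 0.2 kg. Origin: centre of underside, z up. Starts on top of the leaf or strap upper half.
- lobed_upper: Upper die half (mm): loose four-lobed aluminium block, 69 from lobe to facing lobe (at 45 deg to x and y), 51 over the dips on x and y (pads there stop 55 apart); 32 high, upright sides, flat top with dark vein lines, hollow below (59 over lobes, 41 between, 22 deep), about 0.18 kg. Origin: centre of underside, z up. Starts on top of the leaf or strap upper half.
- leaf_upper: Upper die half (mm): loose leaf-shaped (pointed ends) aluminium block, 106 long (x), 62 wide (y); 32 high, upright sides, flat top with dark vein lines, hollow below (95 x 51, 16 deep), about 0.36 kg. Origin: centre of underside, z up. Starts on the table, the round or lobed upper half on top of it.
- strap_upper: Upper die half (mm): loose long narrow round-ended aluminium block, 112 long (x), 42 wide (y); 32 high, upright sides, flat top with dark vein lines, hollow below (101 x 31, 22 deep), about 0.28 kg. Origin: centre of underside, z up. Starts on the table, the round or lobed upper half on top of it.
- round_lower: Lower die half (mm), fixed: round dark steel base plate 12 thick, 6 larger all round than its upper half (diameter 72), with a tapered brass form on it (38 across at the root, 13 high) that enters the upper half's hollow with 5 to spare each way; any turn fits. Home, the upper half's rim rests on the plate. Origin: centre of underside; axes as on its upper half.
- lobed_lower: Lower die half (mm), fixed: four-lobed dark steel base plate 12 thick, 6 larger all round than its upper half (81 over lobes), with a tapered brass form on it (48 over lobes, 30 between at the root, 19 high) that enters the upper half's hollow with 5 to spare each way; quarter turns are alike. Home, the upper half's rim rests on the plate. Origin: centre of underside; axes as on its upper half.
- leaf_lower: Lower die half (mm), fixed: leaf-shaped (pointed ends) dark steel base plate 12 thick, 6 larger all round than its upper half (118 x 74), with a tapered brass form on it (84 x 40 at the root, 13 high) that enters the upper half's hollow with 5 to spare each way; half turns are alike. Home, the upper half's rim rests on the plate. Origin: centre of underside; axes as on its upper half.
- strap_lower: Lower die half (mm), fixed: long narrow round-ended dark steel base plate 12 thick, 6 larger all round than its upper half (124 x 54), with a tapered brass form on it (90 x 20 at the root, 19 high) that enters the upper half's hollow with 5 to spare each way; half turns are alike. Home, the upper half's rim rests on the plate. Origin: centre of underside; axes as on its upper half.
- thread_reel: Bystander: wooden reel of red thread standing on the table, 32 mm diameter, 44 mm high, very light. Origin: centre of its foot.
- brass_weight: Bystander: brass balance weight with a knob, 36 mm diameter, 58 mm high. Origin: centre of its foot.
Not all that is in view belongs to the job. Leave any brown or purple look-alike of the leaf_upper alone.

How it is judged:
By the outcome, as a careful person would: the job done as asked, in the order asked, and still so for the second after the job is handed in, with the robot touching nothing.
It also fails if it takes over 99 s, if anything falls off the work surface, if the arm or the gripper's body presses on something with over 40 N, if the wrist force passes 120 N, or if a joint passes its speed limit or range.

## Robot

A 6-joint arm with a two-finger parallel gripper is mounted at the origin on the work surface; the furniture and walls round the work are solid. World frame = base frame: x ahead of the robot, y to its left, z up, the work surface at z = 0. Lengths are in m, angles in rad, forces in N, time in s.
With the tool pointing down it reaches from about 0.4 to 0.825 m from the base axis. Payload 7 kg.
Tool frame: the origin (TCP) lies at the very end of the fingers, on their centre line; the grasp point (between the pads) lies 19 mm behind it (tcp_to_grasp is the distance from the TCP to the grasp point, in m); z points along the fingers, y is the line along which they close (so a half turn about z gives the same grasp; the last joint's range is limited). The gripper opens to 88 mm and grips with 3 to 60 N. Pads are 19 mm wide; open, the fingers measure 130 mm over their backs; the gripper's body (78 mm by 193 mm) begins 47 mm behind the grasp point.
Start: joints at [-0.963, 0.359, 0.012, 0, -1.224, -0.288], TCP at [0.212, -0.641, 0.227] pointing down, gripper open.
Joint ranges: [-3.07, 3.07], [-1.43, 2.12], [-1.02, 1.25], [-3.03, 1.67], [-3.05, -0], [-3.03, 3.03]. Speed limits (rad/s): [2.39, 2.39, 3.01, 3.14, 3.14, 3.14].

## Interface

Orientations are given as [roll, pitch, yaw] about the fixed x, y, z axes, in that order (R = Rz(yaw) Ry(pitch) Rx(roll)).
In Python, from plant import * gives the robot as it stands.
- The arm moves only by the tool servo_tool, never from a script. Its argument "moves" is a list that holds one entry, the list of rows, each a list of 7 numbers: the shift along the tool's x, y, z in units of 40 mm (1.0 is 40 mm), then the turn, a rotation vector about the tool's x, y, z in rad, then the opening, from -1 (shut) to 1 (fully open). In form: [[[tx, ty, tz, wx, wy, wz, gripper], ...]]. A call has 1 to 10 rows; each row shifts and turns the commanded pose from where the row before left it, along the tool's axes as they then stand; what a row does not reach is not made up. A row lasts 1/8 s, in which the tool goes at most 62.5 mm and 10.7 degrees, less where a joint would pass 70% of its speed; a pose out of reach is approached as far as the arm can. A call is refused whole if a number of a shift passes 1 or a number of a turn 0.188, either way. A call with a gripper value outside its range is refused whole. The fingers move at their own pace and stop on an object; "force" is the grip in N (left out, the last holds). Time passes only in rows, so rows that do not move let the fingers close. It gives the time, the measured TCP pose, the force, the opening and the grip force at its end, in the units of the state.
- get_state(): the state, without advancing time (a new reading comes with each control period).
- camera(name): name is "side" or "top" or "wrist"; returns the picture (420x560x3 uint8, red, green, blue); there is no depth.
- calibration(name): a dict with "fov_y" (degrees; the focal length in pixels is half the picture's height over the tangent of half this angle, whatever the lens; pixels are square), "cx", "cy" (the principal point, pixels), "extrinsics" (4x4, takes a point from camera to world coordinates). Camera axes: x right, y down, z forward; pixel columns grow to the right and rows downward; lengths in m; the calibration is good to about 2 mm. A picture is of the moment at which its call begins: read the wrist's pose just before it. calibration takes no time and is no camera call; for the wrist camera it gives the pose at the moment of the call.
- finish_job(): hands the job in; it is judged then, once.
Trained networks look in the newest picture that a camera, given by its name, has taken for a name from the list of things; names that differ only in an ending like _2 or _b are one class to them, and where a whole thing is asked for, a point or a joint stands for the part that bears it (a point fixed in the world has none). Each returns a list of dicts, best first, with "p" (0 to 1); they miss things now and then, are a little off and sometimes report something else, mostly with a low value. They report only what shows in the picture. A call takes as long as a camera call. They do not tell look-alikes from the thing itself.
- outline_of(camera, target): "region" (420x560 bool, what is visible of it) and "point" ([column, row] in pixels, amid what is visible of it).
The state is a dict: "time_s": time; "qpos": joint angles; "qd": joint speeds; "tau": joint torques, N m; "ee_pos": TCP position; "eef_rot": TCP orientation; "ft_force": force on the tool from outside, world axes, zero at the start; "torque": the same for the moment, N m; "width": finger opening in m; "gripper_force": force on a finger pad.
Only numpy, scipy, OpenCV 4.12 (cv2) and the standard library are available. Lean on these libraries where they do the work, as an engineer would, in place of code of your own. Each camera call takes 0.05 s, during which the arm holds its last target. There are 200 camera calls.

## Working session

There is one attempt and no reset: what is moved stays moved. The work goes in short steps, Python scripts to look and compute and a tool call to move; the robot and the scene stay as the last step left them, time stands still between calls to the robot, and variables do not carry over. Pictures are saved under pics/ and viewed, at most 14 in all, crops included, and the job is handed in when it is done.

Besides the shell and the picture viewer there is one more tool, called as name(argument=value, ...) on one line, values as JSON. servo_tool: Moves the arm, as the interface text tells. Its arguments: {"type":"object","properties":{"moves":{"type":"array","items":{"type":"array","items":{"type":"array","items":{"type":"number"}}}},"force":{"type":"number"}},"required":["moves"]}

```bash
mkdir -p pics; ls
python3 - <<'E'
from plant import *
import cv2,numpy as np
s=get_state();print({k:np.round(v,3) for k,v in s.items()})
for n in ("top","side"):
    cv2.imwrite(f"pics/{n}0.png",camera(n)[:,:,::-1]);c=calibration(n);print(n,c)
cv2.imwrite("pics/wrist0.png",camera("wrist")[:,:,::-1]);print(calibration("wrist"))
E
```

```text
pics
{'time_s': np.float64(0.0), 'qpos': array([-0.963,  0.359,  0.011, -0.   , -1.224, -0.288]), 'qd': array([ 0.   , -0.001, -0.001,  0.   ,  0.   , -0.   ]), 'tau': array([ 0.0000e+00, -5.8271e+01,  2.9306e+01,  6.9970e+00,  7.0000e-03,
       -0.0000e+00]), 'ee_pos': array([ 0.212, -0.64 ,  0.226]), 'eef_rot': array([ 3.14 , -0.   , -2.822]), 'ft_force': array([ 0.541, -0.062,  0.247]), 'torque': array([-0.023,  0.027,  0.004]), 'gripper_force': np.float64(0.0), 'width': np.float64(0.088)}
top {'fov_y': 42.66375118205185, 'cx': 275.24391649672026, 'cy': 216.1328200366554, 'extrinsics': array([[-0.01530214, -0.99766223,  0.06660274,  0.34477768],
       [-0.99988097,  0.01513681, -0.00298638, -0.31671328],
       [ 0.00197125, -0.06664051, -0.9977751 ,  1.1339088 ],
       [ 0.        ,  0.        ,  0.        ,  1.        ]])}
side {'fov_y': 50.842146613514494, 'cx': 284.14081980343, 'cy': 209.27624353232187, 'extrinsics': array([[-0.99874494, -0.00210089,  0.05004129,  0.39939635],
       [-0.04479616,  0.48435167, -0.87372579,  0.53080251],
       [-0.02240198, -0.87487087, -0.48383789,  0.5351287 ],
       [ 0.        ,  0.        ,  0.        ,  1.        ]])}
{'fov_y': 69.05167600980556, 'cx': 280.0421229787432, 'cy': 209.70159064380144, 'extrinsics': array([[-0.31409571,  0.90350259,  0.29159381,  0.13203151],
       [ 0.94938932,  0.29828317,  0.09842285, -0.66666832],
       [ 0.00194778,  0.30775024, -0.95146518,  0.38436347],
       [ 0.        ,  0.        ,  0.        ,  1.        ]])}
```

View pics/top0.png

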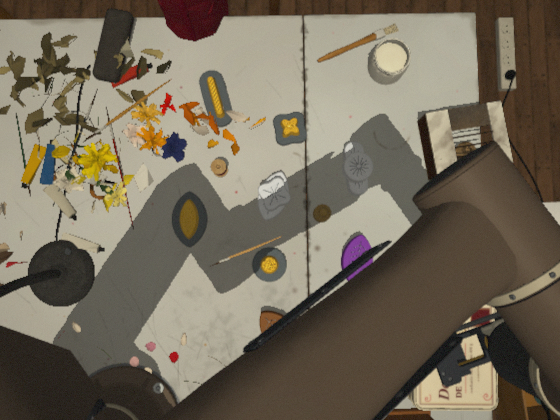

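View pics/side0.png

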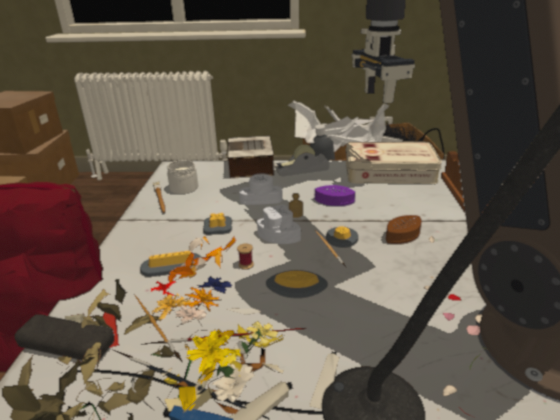

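```bash
cat > h.py <<'E'
from plant import *
import cv2,numpy as np
NAMES="round_upper lobed_upper leaf_upper strap_upper round_lower lobed_lower leaf_lower strap_lower thread_reel brass_weight".split()
def cal(n):
    c=calibration(n);return (210/np.tan(np.radians(c["fov_y"])/2),c["cx"],c["cy"],np.array(c["extrinsics"]))
def ray(k,uv):
    f,cx,cy,E=k;d=E[:3,:3]@np.array([(uv[0]-cx)/f,(uv[1]-cy)/f,1]);return E[:3,3],d
def at(k,uv,z):
    o,d=ray(k,uv);return o+d*(z-o[2])/d[2]
def mask2w(k,m,z):
    c=max(cv2.findContours(m.astype(np.uint8),0,1)[0],key=cv2.contourArea)[:,0]
    return np.array([at(k,p,z)[:2] for p in c],np.float32)
E
python3 - <<'E'
from h import *
for cam in("top","side"):
    camera(cam);k=cal(cam)
    for n in NAMES:
        for i,r in enumerate(outline_of(cam,n)):
            m=r["region"]
            if r["p"]<.15 or m.sum()<20: continue
            np.save(f"m_{cam}_{n}_{i}.npy",m)
            P=mask2w(k,m,0.03);b=cv2.minAreaRect(P)
            print(cam,n,round(r["p"],2),np.round(r["point"]),m.sum(),np.round(b[0],3),np.round(b[1],3),round(b[2]))
E
```

```text
top round_upper 0.93 [357. 166.] 695 [ 0.517 -0.491] [0.057 0.064] 44
top lobed_upper 0.7 [218. 168.] 224 [ 0.521 -0.204] [0.031 0.036] 89
top lobed_upper 0.57 [276. 194.] 771 [ 0.463 -0.319] [0.061 0.057] 25
top lobed_upper 0.19 [267. 209.] 454 [ 0.431 -0.301] [0.057 0.039] 63
top leaf_upper 0.86 [270. 317.] 305 [ 0.21 -0.3 ] [0.033 0.051] 44
top leaf_upper 0.85 [356. 249.] 631 [ 0.345 -0.476] [0.038 0.076] 36
top leaf_upper 0.7 [270. 209.] 424 [ 0.431 -0.303] [0.057 0.04 ] 64
top leaf_upper 0.21 [322. 214.] 256 [ 0.422 -0.415] [0.035 0.035] 89
top strap_upper 0.64 [355. 186.] 422 [ 0.473 -0.49 ] [0.03  0.042] 3
top round_lower 0.62 [266. 266.] 917 [ 0.321 -0.307] [0.065 0.071] 44
top lobed_lower 0.8 [292. 130.] 888 [ 0.599 -0.355] [0.064 0.066] 7
top lobed_lower 0.5 [275. 194.] 750 [ 0.464 -0.319] [0.059 0.057] 26
top leaf_lower 0.73 [188. 221.] 1423 [ 0.416 -0.142] [0.089 0.087] 44
top strap_lower 0.84 [212.  99.] 1252 [ 0.666 -0.2  ] [0.124 0.053] 18
top thread_reel 0.52 [218. 169.] 216 [ 0.52  -0.205] [0.035 0.029] 44
top brass_weight 0.76 [321. 212.] 272 [ 0.422 -0.416] [0.037 
[... 434 characters left out ...]
round_lower 0.75 [344. 236.] 530 [ 0.324 -0.265] [0.084 0.063] 84
side round_lower 0.51 [245. 257.] 325 [ 0.52  -0.188] [0.027 0.084] 10
side lobed_lower 0.57 [216. 224.] 525 [ 0.599 -0.316] [0.063 0.093] 11
side leaf_lower 0.9 [297. 284.] 1367 [ 0.416 -0.105] [0.097 0.093] 41
side strap_lower 0.65 [162. 262.] 883 [ 0.674 -0.161] [0.097 0.074] 16
side strap_lower 0.51 [280. 217.] 560 [ 0.464 -0.347] [0.06  0.111] 5
side thread_reel 0.74 [244. 256.] 370 [ 0.522 -0.191] [0.031 0.091] 8
side thread_reel 0.26 [279. 232.] 663 [ 0.461 -0.286] [0.096 0.099] 1
side thread_reel 0.16 [298. 286.] 1267 [ 0.417 -0.104] [0.107 0.075] 1
side brass_weight 0.81 [298. 208.] 261 [ 0.424 -0.406] [0.034 0.121] 0
```

Top view: lobed upper (272,190) sits on the leaf upper (270,209). Round upper (357,166) sits on the strap upper (355,186). The purple (356,249) and brown (270,317) leaves are look-alikes to leave alone. The lowers are strap (214,97), lobed (290,128), leaf (190,219) and round (268,264). The reel is at (219,167) and the weight at (321,213). The side view agrees. Next I'll bring the wrist camera over the work.

servo_tool(moves=[[[-0.85, 0.5, -0.3, 0, 0, 0, 1], [-0.85, 0.5, -0.3, 0, 0, 0, 1], [-0.85, 0.5, -0.3, 0, 0, 0, 1], [-0.85, 0.5, -0.3, 0, 0, 0, 1], [-0.85, 0.5, -0.3, 0, 0, 0, 1], [-0.85, 0.5, -0.3, 0, 0, 0, 1], [-0.85, 0.5, -0.3, 0, 0, 0, 1], [-0.85, 0.5, -0.3, 0, 0, 0, 1], [0, 0, 0, 0, 0, 0, 1]]])

```text
time_s: 2.38
ee_pos: [0.4219, -0.402, 0.3238]
eef_rot: [-3.14, 0.002, -2.819]
ft_force: [-0.4, -0.4, 0.7]
width: 0.0876
gripper_force: 0.0
```

Run:
```python
from h import *
s=get_state();print(s["time_s"],np.round(s["ee_pos"],3),np.round(s["eef_rot"],3))
k=cal("wrist");im=camera("wrist");cv2.imwrite("pics/wrist1.png",im[:,:,::-1]);np.savez("w1.npz",im=im,f=k[0],cx=k[1],cy=k[2],E=k[3])
cv2.imwrite("pics/top1.png",camera("top")[:,:,::-1])
for n in NAMES:
    for i,r in enumerate(outline_of("wrist",n)):
        m=r["region"]
        if r["p"]<.15 or m.sum()<20: continue
        np.save(f"m_w1_{n}_{i}.npy",m)
        b=cv2.minAreaRect(mask2w(k,m,0.03))
        print(n,round(r["p"],2),np.round(r["point"]),m.sum(),np.round(b[0],3),np.round(b[1],3),round(b[2]))
```

```text
2.375 [ 0.422 -0.402  0.324] [-3.140e+00  2.000e-03 -2.819e+00]
lobed_upper 0.78 [324. 219.] 1495 [ 0.469 -0.309] [0.068 0.062] 25
leaf_upper 0.95 [331. 194.] 755 [ 0.428 -0.312] [0.065 0.041] 86
leaf_upper 0.84 [245.  88.] 2673 [ 0.328 -0.484] [0.091 0.069] 18
leaf_upper 0.61 [395.  27.] 2897 [ 0.201 -0.318] [0.07  0.073] 18
leaf_upper 0.49 [368. 121.] 1889 [ 0.322 -0.309] [0.066 0.068] 18
strap_upper 0.94 [213. 188.] 733 [ 0.474 -0.488] [0.037 0.044] 3
round_lower 0.92 [367. 122.] 1930 [ 0.322 -0.309] [0.068 0.068] 9
lobed_lower 0.58 [280. 275.] 1203 [ 0.594 -0.354] [0.066 0.063] 12
leaf_lower 0.62 [434. 218.] 2361 [ 0.414 -0.151] [0.103 0.077] 26
strap_lower 0.73 [344. 334.] 858 [ 0.67  -0.201] [0.064 0.055] 18
brass_weight 0.24 [329. 196.] 788 [ 0.429 -0.313] [0.065 0.037] 87
```

View pics/wrist1.png

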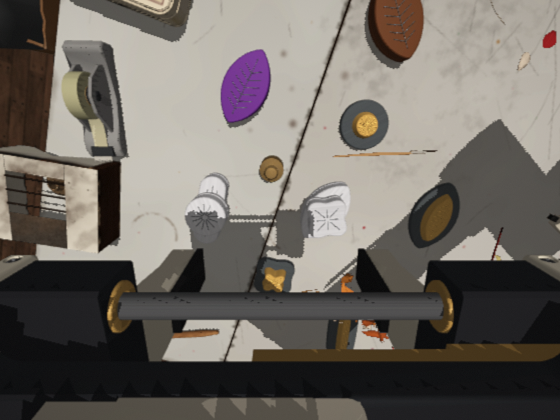

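Wrist view: lobed (325,218) on leaf (331,195), round (207,215) on strap (213,188), purple decoy (246,87), brown decoy (396,27) and weight (271,168). Candidates for leaf_upper are the aluminium one (331,195), purple (246,87) and brown (396,27), and I choose the aluminium one. Now I'll fit silhouettes to all masks.

```bash
cat >> h.py <<'E'
def shape(kind,off=0.):
    t=np.linspace(0,2*np.pi,73)[:-1]
    if kind=="round": p=30*np.c_[np.cos(t),np.sin(t)]
    elif kind=="lobed":
        r=30-4.5*np.cos(4*t); p=r[:,None]*np.c_[np.cos(t),np.sin(t)]
    elif kind=="strap":
        p=21*np.c_[np.cos(t),np.sin(t)]; p[:,0]+=35*np.where(np.cos(t)>0,1,-1)
    else:
        x=np.linspace(-53,53,37); R=60.8; y=np.sqrt(R*R-x*x)-(R-31)
        p=np.r_[np.c_[x,-y],np.c_[x[::-1],y[::-1]][1:-1]]
    if off:
        n=p/np.linalg.norm(p,axis=1,keepdims=True)
        h={"round":(30,30),"lobed":(30,30),"strap":(56,21),"leaf":(53,31)}[kind]
        p=p*[(h[0]+off)/h[0],(h[1]+off)/h[1]]
    return p/1000
def sil(k,kind,off,x,y,yaw,z0,z1):
    f,cx,cy,E=k;p=shape(kind,off);c,s=np.cos(yaw),np.sin(yaw);q=p@np.array([[c,s],[-s,c]])+[x,y]
    def pr(z):
        w=np.c_[q,np.full(len(q),z)];v=(w-E[:3,3])@E[:3,:3];return (v[:,:2]/v[:,2:]*f+[cx,cy])
    a,b=pr(z0),pr(z1);m=np.zeros((420,560),np.uint8)
    I=lambda a:np.round(a*16).astype(np.int32)
    cv2.fillPoly(m,[I(a)],1,8,4);cv2.fillPoly(m,[I(b)],1,8,4)
    for i in range(len(a)):
        j=(i+1)%len(a);cv2.fillConvexPoly(m,I(np.array([a[i],a[j],b[j],b[i]])),1,8,4)
    return m>0
from scipy.optimize import minimize
def fit(views,kind,off,h,x0,fixz=None,hide=None,yaws=np.arange(0,3.1,.3)):
    """views: [(k,mask)]; hide(view)->bool mask of occluder. returns x,y,yaw,z0,IoU"""
    def cost(v):
        z=v[3]/1 if fixz is None else fixz
        t=0
        for k,m in views:
            s=sil(k,kind,off,v[0],v[1],v[2]*1.,z,z+h)
            if hide is not None: o=hide(k);s=s&~o;m=m&~o
            t-=(s&m).sum()/max(1,(s|m).sum())
        return t/len(views)
    best=None
    z0=.0 if fixz is None else fixz
    for yw in sorted(yaws,key=lambda w:cost([x0[0],x0[1],w,z0]))[:3]:
        v0=np.array([x0[0],x0[1],yw,z0]);S=np.vstack([v0]+[v0+d for d in np.diag([.01,.01,.2,.01])])
        r=minimize(cost,v0,method="Nelder-Mead",options=dict(initial_simplex=S,xatol=1e-4,fatol=1e-4,maxiter=250))
        if best is None or r.fun<best.fun: best=r
    return np.r_[best.x,-best.fun]
E
cat > f1.py <<'E'
from h import *
d=np.load("w1.npz");kw=(d["f"],d["cx"],d["cy"],d["E"]);kt=cal("top");ks=cal("side")
L=lambda n:np.load(f"m_{n}.npy")
def go(name,*a,**q):
    r=fit(*a,**q);print(name,np.round(r,4),flush=True);return r
S=[0,1.3,2.6]
for n,kind,h,x0,V in [("round_lower","round",.012,(.321,-.307),[(kt,L("top_round_lower_0")),(kw,L("w1_round_lower_0")),(ks,L("side_round_lower_0"))]),
 ("lobed_lower","lobed",.012,(.596,-.355),[(kt,L("top_lobed_lower_0")),(ks,L("side_lobed_lower_0"))]),
 ("leaf_lower","leaf",.012,(.415,-.146),[(kt,L("top_leaf_lower_0")),(kw,L("w1_leaf_lower_0")),(ks,L("side_leaf_lower_0"))]),
 ("strap_lower","strap",.012,(.668,-.2),[(kt,L("top_strap_lower_0")),(ks,L("side_strap_lower_0"))])]:
    go(n,V,kind,6,h,x0,fixz=0)
ru=go("round_upper",[(kt,L("top_round_upper_0")),(ks,L("side_round_upper_0"))],"round",0,.032,(.51,-.49),yaws=[0])
lu=go("lobed_upper",[(kt,L("top_lobed_upper_1")),(kw,L("w1_lobed_upper_0")),(ks,L("side_lobed_upper_0"))],"lobed",0,.032,(.46,-.31))
hl=lambda k:sil(k,"lobed",0,*lu[:3],.032,.064)
hr=lambda k:sil(k,"round",0,*ru[:3],.032,.064)
go("leaf_upper",[(kt,L("top_leaf_upper_2")),(kw,L("w1_leaf_upper_0")),(ks,L("side_leaf_upper_2"))],"leaf",0,.032,(.45,-.31),fixz=0,hide=hl)
go("strap_upper",[(kt,L("top_strap_upper_0")),(kw,L("w1_strap_upper_0")),(ks,L("side_strap_upper_0"))],"strap",0,.032,(.5,-.49),fixz=0,hide=hr)
E
time python3 f1.py
```

```text
round_lower [ 0.3204 -0.3052  0.6135  0.0046  0.8886]
lobed_lower [ 0.6068 -0.3539  0.1654  0.0037  0.8807]
leaf_lower [ 0.418  -0.1369  0.0278 -0.006   0.9163]
strap_lower [ 0.6743 -0.1974  0.3081  0.0171  0.7788]
round_upper [ 0.5142 -0.4912 -0.1105  0.0288  0.8693]
lobed_upper [ 0.4615 -0.3169  0.433   0.0303  0.8973]
leaf_upper [ 0.4612 -0.3154 -0.3848  0.0175  0.8491]
strap_upper [ 0.5171 -0.4883  3.1936 -0.0098  0.8116]
real	0m12.185s
user	0m11.929s
sys	0m0.773s
```

Run:
```python
import cv2
im=cv2.imread("pics/top0.png")[130:240,230:400];w=cv2.imread("pics/wrist1.png")[160:260,170:370]
a=cv2.resize(im,None,fx=3,fy=3,interpolation=2);b=cv2.resize(w,(a.shape[1]//1,255),interpolation=2)
import numpy as np
cv2.imwrite("pics/crop1.png",np.vstack([a,b]))
```

```text
(no output)
```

View pics/crop1.png

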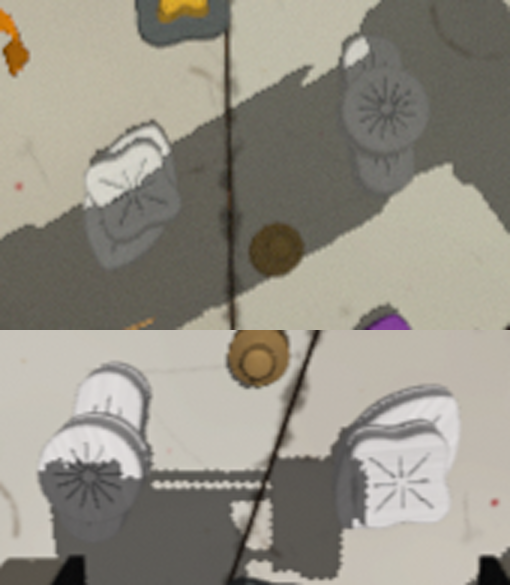

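Crop: lobed (flower pattern) lies across the leaf, tips at about (115,265) and (150,125) of the crop, and round lies on the strap. Both match the fits. Next is a wrist look at the far lowers.

servo_tool(moves=[[[-0.86, 0.31, 0, 0, 0, 0, 1], [-0.86, 0.31, 0, 0, 0, 0, 1], [-0.86, 0.31, 0, 0, 0, 0, 1], [-0.86, 0.31, 0, 0, 0, 0, 1], [-0.86, 0.31, 0, 0, 0, 0, 1], [-0.86, 0.31, 0, 0, 0, 0, 1], [-0.86, 0.31, 0, 0, 0, 0, 1], [0, 0, 0, 0, 0, 0, 1]]])

```text
time_s: 3.98
ee_pos: [0.6229, -0.2437, 0.3213]
eef_rot: [3.141, -0.001, -2.82]
ft_force: [-0.6, 0.8, 0.3]
width: 0.0878
gripper_force: 0.0
```

```bash
cat >> h.py <<'E'
def delta(xyz,yaw):
    s=get_state();p=s["ee_pos"];y=s["eef_rot"][2];d=np.array(xyz)-p
    tx=np.array([np.cos(y),np.sin(y)]);ty=np.array([np.sin(y),-np.cos(y)])
    w=(y-yaw+np.pi)%(2*np.pi)-np.pi
    print("t",round(s["time_s"],2),"units before turn",np.round([d[:2]@tx/.04,d[:2]@ty/.04,-d[2]/.04],2),"wz",round(w,3))
    y=yaw;tx=np.array([np.cos(y),np.sin(y)]);ty=np.array([np.sin(y),-np.cos(y)])
    print("   after turn",np.round([d[:2]@tx/.04,d[:2]@ty/.04,-d[2]/.04],2))
def look(tag,names,cam="wrist"):
    k=cal(cam);im=camera(cam);cv2.imwrite(f"pics/{tag}.png",im[:,:,::-1]);out={}
    for n in names:
        r=[q for q in outline_of(cam,n) if q["p"]>.15 and q["region"].sum()>20]
        out[n]=r;print(n,[(round(q["p"],2),np.round(q["point"]).tolist(),int(q["region"].sum()),np.round(at(k,q["point"],.02)[:2],3).tolist()) for q in r])
    return k,out
E
python3 - <<'E'
from h import *
k,o=look("wrist2",["strap_lower","lobed_lower","leaf_lower","lobed_upper","leaf_upper"])
kt=cal("top");ks=cal("side");L=lambda n:np.load(f"m_{n}.npy")
for n,kind,x0 in [("lobed_lower","lobed",(.606,-.354)),("strap_lower","strap",(.672,-.198)),("leaf_lower","leaf",(.418,-.137))]:
    for q in o[n]:
        e=at(k,q["point"],.02)[:2]
        if np.hypot(*(e-x0))>.04: continue
        np.save(f"m_w2_{n}.npy",q["region"])
        print(n,np.round(fit([(k,q["region"])],kind,6,.012,x0,fixz=0),4),np.round(fit([(k,q["region"]),(kt,L(f"top_{n}_0"))],kind,6,.012,x0,fixz=0),4),np.round(fit([(kt,L(f"top_{n}_0"))],kind,6,.012,x0,fixz=0),4));break
delta([.4615,-.3169,.11],-2.708)
E
```

```text
strap_lower [(0.59, [299.0, 209.0], 2027, [0.673, -0.194]), (0.36, [139.0, 64.0], 1512, [0.546, -0.473])]
lobed_lower [(0.8, [220.0, 134.0], 1869, [0.6, -0.344])]
leaf_lower [(0.64, [400.0, 55.0], 3708, [0.422, -0.138])]
lobed_upper [(0.92, [265.0, 36.0], 2355, [0.459, -0.319]), (0.35, [137.0, 62.0], 1578, [0.543, -0.476])]
leaf_upper [(0.87, [269.0, 62.0], 1066, [0.486, -0.304])]
lobed_lower [ 0.6073 -0.3514  0.1434  0.0045  0.9271] [ 0.6073 -0.3531  0.1272  0.0053  0.8894] [ 0.6041 -0.3542  0.169   0.0111  0.8943]
strap_lower [ 0.6746 -0.1955  0.318   0.0159  0.8445] [ 0.6742 -0.1959  0.3144  0.0014  0.8511] [ 0.6737 -0.1971  0.2916  0.0167  0.8682]
leaf_lower [ 4.1860e-01 -1.3660e-01  3.1488e+00  2.0000e-03  9.5790e-01] [ 4.1770e-01 -1.3770e-01  3.1535e+00  2.6000e-03  9.3270e-01] [ 0.4185 -0.1404 -0.0456  0.0242  0.9343]
t 4.28 units before turn [ 4.34 -0.44  5.32] wz -0.115
   after turn [4.36 0.06 5.32]
```

View pics/wrist2.png

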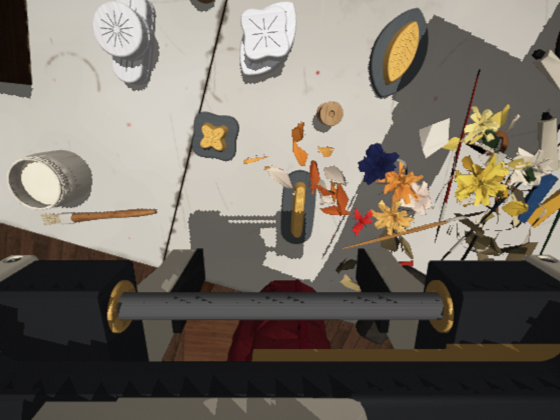

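Wrist view 2 shows lobed_lower (214,136), strap_lower (297,207), leaf_lower (399,52) and reel (331,113). The fits agree within about 2 mm. Now I'll go above the lobed upper.

servo_tool(moves=[[[0, 0, 0.5, 0, 0, -0.115, 1], [0.73, 0.01, 0.8, 0, 0, 0, 1], [0.73, 0.01, 0.8, 0, 0, 0, 1], [0.73, 0.01, 0.8, 0, 0, 0, 1], [0.73, 0.01, 0.8, 0, 0, 0, 1], [0.73, 0.01, 0.8, 0, 0, 0, 1], [0.73, 0.01, 0.8, 0, 0, 0, 1], [0, 0, 0, 0, 0, 0, 1]]])

```text
time_s: 5.28
ee_pos: [0.4578, -0.3172, 0.1087]
eef_rot: [3.138, -0.003, -2.71]
ft_force: [0.6, -0.5, 0.7]
width: 0.0875
gripper_force: 0.0
```

Run:
```python
from h import *
k,o=look("wrist3",["lobed_upper","leaf_upper"])
for q in o["lobed_upper"][:1]: print(np.round(fit([(k,q["region"])],"lobed",0,.032,(.46,-.317),fixz=.032),4))
delta([.4615,-.317,.037],-2.708)
```

```text
lobed_upper [(0.97, [279.0, 233.0], 5515, [0.473, -0.31])]
leaf_upper [(0.69, [301.0, 192.0], 2122, [0.432, -0.309]), (0.68, [126.0, 12.0], 1987, [0.366, -0.478])]
[ 0.4632 -0.3156  0.4156  0.0342  0.9286]
t 5.42 units before turn [0.02 0.02 1.87] wz 0.001
   after turn [0.02 0.02 1.87]
```

View pics/wrist3.png

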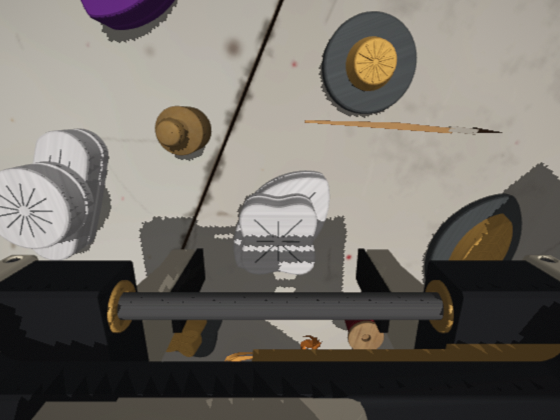

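Wrist view 3 shows the lobed block (278,235) between the fingers. Descend and grip.

servo_tool(moves=[[[-0.02, 0, 0.6, 0, 0, 0, 1], [0, 0, 0.6, 0, 0, 0, 1], [0, 0, 0.57, 0, 0, 0, 1], [0, 0, 0, 0, 0, 0, -1], [0, 0, 0, 0, 0, 0, -1], [0, 0, 0, 0, 0, 0, -1], [0, 0, 0, 0, 0, 0, -1], [0, 0, -0.5, 0, 0, 0, -1], [0, 0, -0.8, 0, 0, 0, -1], [0, 0, -0.5, 0, 0, 0, -1]]], force=25)

```text
time_s: 6.68
ee_pos: [0.4625, -0.3167, 0.1134]
eef_rot: [-3.141, 0.001, -2.707]
ft_force: [0.7, -0.7, -1.4]
width: 0.0543
gripper_force: 24.2
```

Run:
```python
from h import *
k,o=look("wrist4",["leaf_upper","lobed_upper"])
for q in o["leaf_upper"][:2]: print(np.round(fit([(k,q["region"])],"leaf",0,.032,(.46,-.315),fixz=0),4))
delta([.607,-.352,.11],-1.4257+0.145-np.pi/2+.003)
delta([.607,-.352,.11],0.145+np.pi-2*np.pi)
```

```text
leaf_upper [(0.93, [130.0, 6.0], 1428, [0.366, -0.478]), (0.92, [295.0, 194.0], 3655, [0.442, -0.312])]
lobed_upper [(0.63, [281.0, 261.0], 8684, [0.504, -0.296])]
[ 0.46  -0.315  0.     0.    -0.   ]
[ 4.5940e-01 -3.1520e-01  2.8223e+00  1.4000e-03  5.1680e-01]
t 6.83 units before turn [-2.9  -2.32  0.07] wz 0.142
   after turn [-3.2  -1.89  0.07]
t 6.83 units before turn [-2.9  -2.32  0.07] wz 0.29
   after turn [-3.44 -1.4   0.07]
```

View pics/wrist4.png

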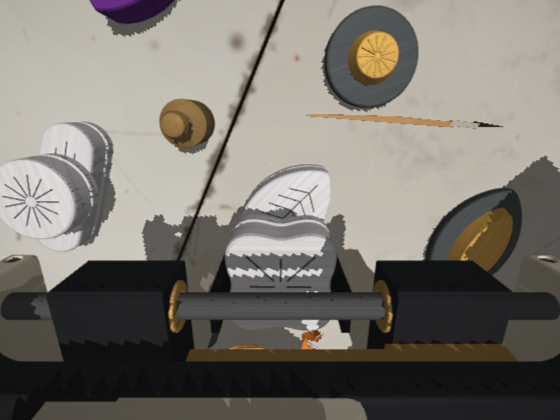

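The lobed block is held at 54 mm, with the leaf upper visible beneath it at (290,200). Carry it to lobed_lower.

servo_tool(moves=[[[0, 0, 0, 0, 0, 0.145, -1], [0, 0, 0, 0, 0, 0.145, -1], [-0.86, -0.35, 0, 0, 0, 0, -1], [-0.86, -0.35, 0, 0, 0, 0, -1], [-0.86, -0.35, 0, 0, 0, 0, -1], [-0.86, -0.35, 0, 0, 0, 0, -1], [0, 0, 0, 0, 0, 0, -1], [0, 0, 0, 0, 0, 0, -1]]])

```text
time_s: 7.82
ee_pos: [0.6052, -0.3516, 0.1099]
eef_rot: [3.14, -0.003, -2.997]
ft_force: [-0.1, -0.6, -1.7]
width: 0.0541
gripper_force: 24.2
```

Run:
```python
from h import *
s=get_state();print(s["eef_rot"],s["width"])
look("side5",["lobed_lower"],"side");look("top5",["lobed_lower"],"top")
k,o=look("wrist5",["lobed_lower","lobed_upper"])
delta([.607,-.352,.017],-2.997)
```

```text
[ 3.14001267e+00 -2.59049657e-03 -2.99711716e+00] 0.05405440479732193
lobed_lower [(0.63, [217.0, 226.0], 533, [0.602, -0.32])]
lobed_lower [(0.73, [292.0, 139.0], 364, [0.58, -0.357])]
lobed_lower [(0.73, [285.0, 194.0], 2858, [0.588, -0.35])]
lobed_upper [(0.68, [284.0, 262.0], 8583, [0.651, -0.341]), (0.38, [356.0, 46.0], 8379, [0.469, -0.315])]
t 8.18 units before turn [-0.02 -0.    2.38] wz 0.0
   after turn [-0.02 -0.    2.38]
```

View pics/wrist5.png

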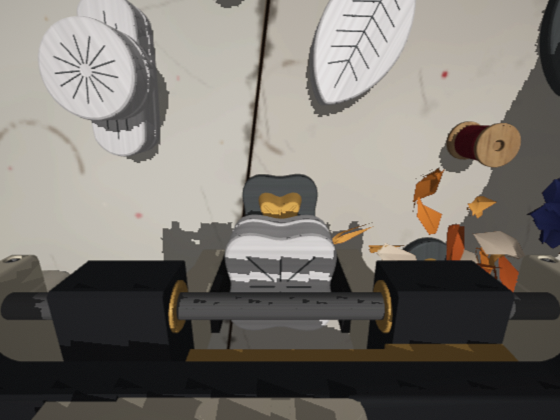

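The block lines up over the form (280,200). Lower it to just above contact, then ease down.

servo_tool(moves=[[[0, 0, 0.6, 0, 0, 0, -1], [0, 0, 0.6, 0, 0, 0, -1], [0, 0, 0.5, 0, 0, 0, -1], [0, 0, 0.4, 0, 0, 0, -1], [0, 0, 0.15, 0, 0, 0, -1], [0, 0, 0.07, 0, 0, 0, -1], [0, 0, 0.05, 0, 0, 0, -1], [0, 0, 0, 0, 0, 0, -1]]])

```text
time_s: 9.18
ee_pos: [0.606, -0.352, 0.0206]
eef_rot: [-3.141, -0.0, -2.996]
ft_force: [-9.0, 5.5, 20.1]
width: 0.0537
gripper_force: 24.4
```

Grip height was about 8.5 mm above the underside, so z=0.0206 fits full seating. Release and rise.

servo_tool(moves=[[[0, 0, -0.08, 0, 0, 0, -1], [0, 0, 0, 0, 0, 0, 1], [0, 0, 0, 0, 0, 0, 1], [0, 0, 0, 0, 0, 0, 1], [0, 0, -0.5, 0, 0, 0, 1], [0, 0, -0.8, 0, 0, 0, 1], [0, 0, -0.8, 0, 0, 0, 1], [0, 0, -0.8, 0, 0, 0, 1], [0.8, 0, -0.8, 0, 0, 0, 1], [0.8, 0, 0, 0, 0, 0, 1]]])

```text
time_s: 10.42
ee_pos: [0.5443, -0.3622, 0.1729]
eef_rot: [-3.138, 0.005, -2.996]
ft_force: [-0.2, 0.1, 0.1]
width: 0.0872
gripper_force: 0.0
```

```bash
cat > chk.py <<'E'
from h import *
import sys
def check(kind,x0,cams=("wrist","top","side")):
    for c in cams:
        k,o=look(f"chk_{kind}_{c}",[kind+"_upper"],c)
        for q in o[kind+"_upper"]:
            e=at(k,q["point"],.03)[:2]
            if np.hypot(*(e-x0))>.05: continue
            print(c,np.round(fit([(k,q["region"])],kind,0,.032,x0,fixz=.012),4));break
E
python3 - <<'E'
from chk import *
check("lobed",(.607,-.352),("wrist","side"))
s=get_state();print(s["eef_rot"])
k,o=look("w6",["round_upper","strap_upper","leaf_upper"])
delta([.516,-.490,.11],-3.09)
im=cv2.imread("pics/w6.png")
E
```

```text
lobed_upper [(0.82, [279.0, 254.0], 2775, [0.613, -0.353])]
wrist [ 0.6075 -0.3512  1.7166  0.0184  0.9262]
lobed_upper [(0.82, [220.0, 217.0], 505, [0.601, -0.361])]
side [ 0.6072 -0.3483  1.7663  0.0157  0.8375]
[-3.14049707e+00  1.81343025e-03 -2.99724683e+00]
round_upper [(0.91, [149.0, 154.0], 4499, [0.519, -0.498])]
strap_upper [(0.8, [165.0, 123.0], 2403, [0.487, -0.483])]
leaf_upper []
t 10.82 units before turn [ 1.15 -3.09  1.45] wz 0.094
   after turn [ 0.86 -3.18  1.45]
```

View pics/w6.png

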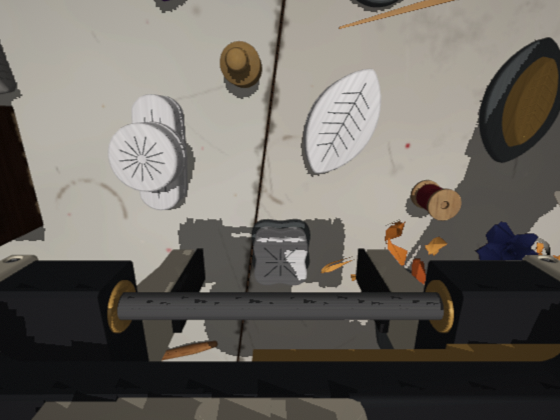

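Lobed is home at (280,250) with an even rim. Refit round and strap from this view, then go to round.

Run:
```python
from h import *
k,o=look("w7",["round_upper","strap_upper"])
r=fit([(k,o["round_upper"][0]["region"])],"round",0,.032,(.515,-.49),fixz=.032,yaws=[0]);print(np.round(r,4))
if o["strap_upper"]: print(np.round(fit([(k,o["strap_upper"][0]["region"])],"strap",0,.032,(.515,-.49),fixz=0,hide=lambda k:sil(k,"round",0,*r[:3],.032,.064)),4))
delta([r[0],r[1],.10],-3.09)
```

```text
round_upper [(0.55, [145.0, 154.0], 4444, [0.52, -0.5]), (0.55, [343.0, 120.0], 5809, [0.46, -0.312])]
strap_upper [(0.73, [161.0, 120.0], 2371, [0.485, -0.485])]
[ 0.5156 -0.4848 -0.0345  0.0367  0.9479]
[ 0.518  -0.4875  0.0973 -0.0015  0.8973]
t 10.97 units before turn [ 1.14 -2.96  1.69] wz 0.094
   after turn [ 0.86 -3.05  1.69]
```

servo_tool(moves=[[[0, 0, 0, 0, 0, 0.094, 1], [0.22, -0.775, 0.4, 0, 0, 0, 1], [0.22, -0.775, 0.4, 0, 0, 0, 1], [0.21, -0.775, 0.4, 0, 0, 0, 1], [0.21, -0.775, 0.4, 0, 0, 0, 1], [0, 0, 0, 0, 0, 0, 1], [0, 0, 0.6, 0, 0, 0, 1], [0, 0, 0.6, 0, 0, 0, 1], [0, 0, 0.4, 0, 0, 0, 1], [0, 0, 0, 0, 0, 0, 1]]])

```text
time_s: 12.22
ee_pos: [0.5147, -0.4862, 0.039]
eef_rot: [3.14, -0.002, -3.09]
ft_force: [0.3, 0.5, 0.6]
width: 0.0873
gripper_force: 0.0
```

servo_tool(moves=[[[0, 0, 0.05, 0, 0, 0, 1], [0, 0, 0, 0, 0, 0, -1], [0, 0, 0, 0, 0, 0, -1], [0, 0, 0, 0, 0, 0, -1], [0, 0, 0, 0, 0, 0, -1]]])

```text
time_s: 12.85
ee_pos: [0.5152, -0.487, 0.0385]
eef_rot: [-3.141, 0.0, -3.091]
ft_force: [-0.3, -0.1, 2.5]
width: 0.0593
gripper_force: 25.0
```

servo_tool(moves=[[[0, 0, -0.4, 0, 0, 0, -1], [0, 0, -0.8, 0, 0, 0, -1], [0, 0, -0.8, 0, 0, 0, -1], [0, 0, 0, 0, 0, 0, -1]]])

```text
time_s: 13.35
ee_pos: [0.5167, -0.4881, 0.1225]
eef_rot: [-3.138, 0.005, -3.09]
ft_force: [1.0, -0.1, -3.0]
width: 0.0593
gripper_force: 25.0
```

Run:
```python
from h import *
delta([.3204,-.3055,.11],-2.5)
k,o=look("w8",["round_upper","strap_upper","leaf_upper"])
for q in o["leaf_upper"]: print(np.round(fit([(k,q["region"])],"leaf",0,.032,(.46,-.315),fixz=0),4))
```

```text
t 13.35 units before turn [4.67 4.81 0.31] wz -0.59
   after turn [1.2  6.59 0.31]
round_upper [(0.71, [284.0, 264.0], 8560, [0.572, -0.481]), (0.37, [279.0, 180.0], 3123, [0.49, -0.49]), (0.24, [379.0, 104.0], 2069, [0.424, -0.413])]
strap_upper [(0.62, [281.0, 183.0], 3101, [0.493, -0.488])]
leaf_upper [(0.62, [292.0, 14.0], 1925, [0.364, -0.487]), (0.56, [492.0, 156.0], 9155, [0.46, -0.311])]
[ 0.46  -0.315  0.     0.    -0.   ]
[ 0.4623 -0.3145 -0.3494  0.0176  0.9497]
```

servo_tool(moves=[[[0.78, 0.8, 0, 0, 0, 0, -1], [0.78, 0.8, 0, 0, 0, 0, -1], [0.78, 0.8, 0, 0, 0, 0, -1], [0.78, 0.8, 0, 0, 0, 0, -1], [0.78, 0.8, 0, 0, 0, 0, -1], [0.77, 0.8, 0.2, 0, 0, 0, -1], [0, 0, 0, 0, 0, 0, -1], [0, 0, 0, 0, 0, 0, -1]]])

```text
time_s: 14.55
ee_pos: [0.3191, -0.3048, 0.1103]
eef_rot: [-3.141, 0.0, -3.09]
ft_force: [0.0, -0.7, -2.1]
width: 0.0594
gripper_force: 25.0
```

Run:
```python
from h import *
s=get_state();print(s["ee_pos"],s["width"])
delta([.3204,-.3055,.0185],-3.09)
k,o=look("w9",["round_lower"])
for q in o["round_lower"][:1]:
    hide=sil(k,"round",0,s["ee_pos"][0],s["ee_pos"][1],0,s["ee_pos"][2]-.0065,s["ee_pos"][2]+.0255); hide[262:]=1
    print(np.round(fit([(k,q["region"])],"round",6,.012,(.32,-.305),fixz=0,yaws=[0],hide=lambda k:hide),4))
```

```text
[ 0.31913661 -0.30482828  0.11027264] 0.05936067487040227
t 14.55 units before turn [-0.03 -0.02  2.29] wz -0.0
   after turn [-0.03 -0.02  2.29]
round_lower [(0.85, [283.0, 198.0], 3023, [0.305, -0.303])]
[ 0.3222 -0.3033 -0.1505  0.0101  0.9699]
```

servo_tool(moves=[[[-0.05, 0, 0.6, 0, 0, 0, -1], [0, 0, 0.6, 0, 0, 0, -1], [0, 0, 0.5, 0, 0, 0, -1], [0, 0, 0.4, 0, 0, 0, -1], [0, 0, 0.12, 0, 0, 0, -1], [0, 0, 0.05, 0, 0, 0, -1], [0, 0, 0, 0, 0, 0, -1]]])

```text
time_s: 15.52
ee_pos: [0.3212, -0.3048, 0.0197]
eef_rot: [-3.141, 0.0, -3.091]
ft_force: [-0.2, -0.2, -1.8]
width: 0.0597
gripper_force: 25.0
```

servo_tool(moves=[[[0, 0, 0.03, 0, 0, 0, -1], [0, 0, 0.03, 0, 0, 0, -1], [0, 0, 0, 0, 0, 0, -1]]])

```text
time_s: 15.9
ee_pos: [0.3213, -0.3048, 0.0183]
eef_rot: [-3.141, 0.001, -3.09]
ft_force: [-3.1, 3.7, 15.8]
width: 0.0591
gripper_force: 25.0
```

Contact at the expected height. Release, rise and head toward the leaf.

servo_tool(moves=[[[0, 0, -0.05, 0, 0, 0, -1], [0, 0, 0, 0, 0, 0, 1], [0, 0, 0, 0, 0, 0, 1], [0, 0, 0, 0, 0, 0, 1], [0, 0, -0.5, 0, 0, 0, 1], [0, 0, -0.8, 0, 0, 0, 1], [0, 0, -0.8, 0, 0, 0, 1], [0, 0, -0.8, 0, 0, 0, 1], [0, 0, -0.8, 0, 0, 0, 1], [0, 0, 0, 0, 0, 0, 1]]])

```text
time_s: 17.15
ee_pos: [0.3222, -0.3052, 0.1693]
eef_rot: [-3.139, 0.004, -3.09]
ft_force: [0.4, -0.7, -1.6]
width: 0.0875
gripper_force: 0.0
```

Run:
```python
from chk import *
check("round",(.3204,-.305),("wrist","side"))
delta([.4615,-.315,.12],-.37+np.pi-2*np.pi)
```

```text
round_upper [(0.57, [283.0, 197.0], 3054, [0.324, -0.302])]
wrist [ 0.3213 -0.3036  1.4455  0.0208  0.9357]
round_upper [(0.95, [344.0, 227.0], 619, [0.316, -0.317]), (0.27, [159.0, 261.0], 851, [0.694, -0.185])]
side [ 0.3203 -0.3026 -0.0387  0.0164  0.8984]
t 17.35 units before turn [-3.52 -0.45  1.15] wz 0.421
   after turn [-3.39  1.03  1.15]
```

View pics/chk_round_wrist.png

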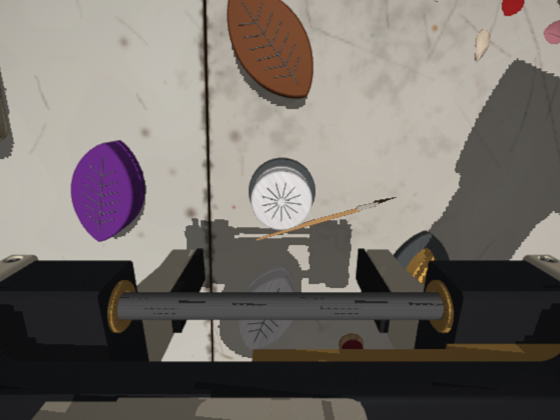

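Round is home at (281,198), concentric. Now the leaf.

servo_tool(moves=[[[0, 0, 0, 0, 0, 0.141, 1], [0, 0, 0, 0, 0, 0.14, 1], [0, 0, 0, 0, 0, 0.14, 1], [-0.85, 0.26, 0.25, 0, 0, 0, 1], [-0.85, 0.26, 0.25, 0, 0, 0, 1], [-0.85, 0.26, 0.25, 0, 0, 0, 1], [-0.84, 0.25, 0.25, 0, 0, 0, 1], [0, 0, 0, 0, 0, 0, 1]]])

```text
time_s: 18.35
ee_pos: [0.4629, -0.315, 0.1243]
eef_rot: [-3.141, -0.004, 2.772]
ft_force: [-1.0, -0.4, -0.4]
width: 0.0878
gripper_force: 0.0
```

Run:
```python
from h import *
k,o=look("w10",["leaf_upper"])
for q in o["leaf_upper"]:
    hide=np.zeros((420,560),bool);hide[255:]=1
    print(np.round(fit([(k,q["region"])],"leaf",0,.032,(.46,-.315),fixz=0,hide=lambda k:hide,yaws=[2.6,2.8,2.9]),4))
delta([.4618,-.315,.012],-.37+np.pi-2*np.pi)
```

```text
leaf_upper [(0.65, [282.0, 208.0], 6141, [0.462, -0.313]), (0.56, [37.0, 136.0], 8681, [0.329, -0.481])]
[ 0.4618 -0.3137  2.8047  0.0048  0.9804]
[ 0.46  -0.315  2.6    0.    -0.   ]
t 18.45 units before turn [-0.01  0.    2.84] wz -0.0
   after turn [-0.01  0.    2.84]
```

View pics/w10.png

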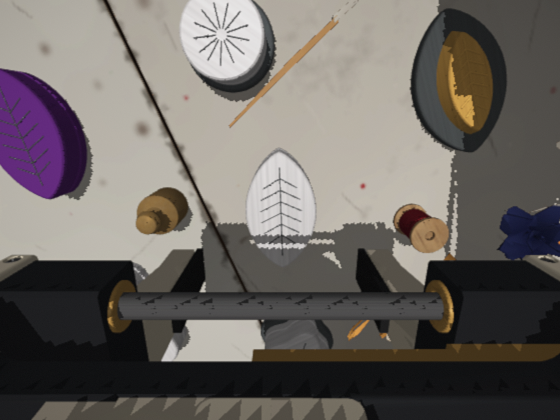

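Leaf upper (281,208) lies straight between the fingers, with the weight (160,212) and reel (420,228) outside them. Descend and grip.

servo_tool(moves=[[[0, 0, 0.8, 0, 0, -0.025, 1], [0, 0, 0.8, 0, 0, 0, 1], [0, 0, 0.8, 0, 0, 0, 1], [0, 0, 0.5, 0, 0, 0, 1], [0, 0, 0, 0, 0, 0, 1], [0, 0, 0, 0, 0, 0, -1], [0, 0, 0, 0, 0, 0, -1], [0, 0, 0, 0, 0, 0, -1], [0, 0, 0, 0, 0, 0, -1]]], force=30)

```text
time_s: 19.58
ee_pos: [0.4626, -0.3152, 0.0118]
eef_rot: [3.141, 0.001, 2.797]
ft_force: [0.1, 2.0, 6.0]
width: 0.0613
gripper_force: 30.0
```

servo_tool(moves=[[[0, 0, -0.4, 0, 0, 0, -1], [0, 0, -0.8, 0, 0, 0, -1], [0, 0, -0.8, 0, 0, 0, -1], [0, 0, -0.6, 0, 0, 0, -1], [0, 0, 0, 0, 0, 0, -1]]])

```text
time_s: 20.2
ee_pos: [0.463, -0.3155, 0.1171]
eef_rot: [3.141, 0.004, 2.796]
ft_force: [-0.8, 0.0, -6.1]
width: 0.0615
gripper_force: 30.0
```

Run:
```python
from h import *
delta([.418,-.1375,.11],.005+np.pi-2*np.pi)
k,o=look("w11",["leaf_lower","leaf_upper"])
```

```text
t 20.2 units before turn [2.57 3.81 0.18] wz -0.35
   after turn [1.1  4.46 0.18]
leaf_lower [(0.72, [468.0, 81.0], 11012, [0.412, -0.142])]
leaf_upper [(0.71, [279.0, 256.0], 13069, [0.504, -0.331]), (0.62, [35.0, 132.0], 8679, [0.332, -0.479])]
```

View pics/w11.png

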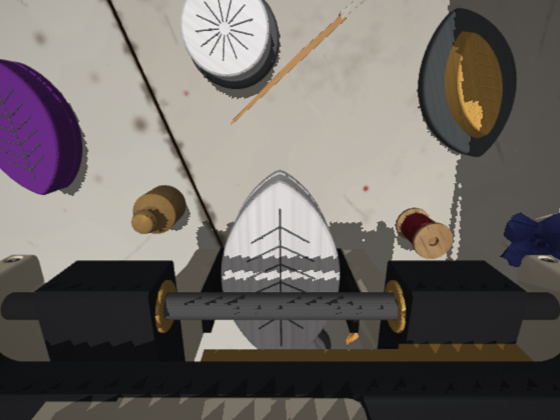

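Leaf is gripped square (280,260) and leaf_lower (467,82) is in full view. Refit it from here.

Run:
```python
from h import *
k,o=look("w12",["leaf_lower"])
print(np.round(fit([(k,o["leaf_lower"][0]["region"])],"leaf",6,.012,(.418,-.138),fixz=0,yaws=[-.1,0,.1]),4))
d=np.load("w1.npz");kw=(d["f"],d["cx"],d["cy"],d["E"])
print(np.round(fit([(kw,np.load("m_w1_leaf_lower_0.npy"))],"leaf",6,.012,(.418,-.138),fixz=0,yaws=[-.1,0,.1]),4))
```

```text
leaf_lower [(0.82, [468.0, 90.0], 11210, [0.416, -0.144]), (0.43, [328.0, 338.0], 147, [0.601, -0.314])]
[ 0.4185 -0.1371 -0.0209  0.0122  0.9725]
[ 0.4179 -0.1365 -0.0056  0.0061  0.9288]
```

servo_tool(moves=[[[0, 0, 0, 0, 0, -0.173, -1], [0, 0, 0, 0, 0, -0.173, -1], [0.19, 0.74, 0, 0, 0, 0, -1], [0.19, 0.74, 0, 0, 0, 0, -1], [0.19, 0.74, 0, 0, 0, 0, -1], [0.19, 0.74, 0, 0, 0, 0, -1], [0.18, 0.75, 0, 0, 0, 0, -1], [0.18, 0.75, 0, 0, 0, 0, -1], [0, 0, 0, 0, 0, 0, -1], [0, 0, 0, 0, 0, 0, -1]]])

```text
time_s: 21.7
ee_pos: [0.4171, -0.1369, 0.1146]
eef_rot: [-3.141, -0.001, -3.14]
ft_force: [0.5, -1.1, -4.1]
width: 0.0615
gripper_force: 30.0
```

Run:
```python
from h import *
s=get_state();print(s["ee_pos"],s["eef_rot"],s["width"])
k,o=look("w13",["leaf_lower"])
h=np.zeros((420,560),bool);h[258:]=1
p=s["ee_pos"];h|=sil(k,"leaf",0,p[0],p[1],0,p[2]-.012,p[2]+.02)
for q in o["leaf_lower"][:1]: print(np.round(fit([(k,q["region"])],"leaf",6,.012,(.418,-.138),fixz=0,yaws=[-.1,0,.1],hide=lambda k:h),4))
delta([.418,-.137,.024],np.pi)
```

```text
[ 0.41711275 -0.13685962  0.11461983] [-3.14141325e+00 -6.53899443e-04 -3.14000266e+00] 0.06152453957309279
leaf_lower [(0.69, [278.0, 169.0], 1969, [0.379, -0.138])]
[ 0.4181 -0.1372 -0.0148  0.0053  0.9465]
t 21.8 units before turn [-0.02  0.01  2.27] wz 0.0
   after turn [-0.02  0.01  2.27]
```

View pics/w13.png

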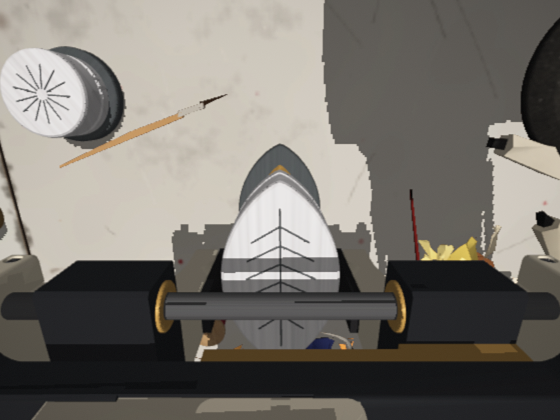

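The leaf is in line with the plate (280,160). Lower it.

servo_tool(moves=[[[-0.02, 0, 0.6, 0, 0, 0, -1], [0, 0, 0.6, 0, 0, 0, -1], [0, 0, 0.5, 0, 0, 0, -1], [0, 0, 0.35, 0, 0, 0, -1], [0, 0, 0.12, 0, 0, 0, -1], [0, 0, 0.05, 0, 0, 0, -1], [0, 0, 0, 0, 0, 0, -1]]])

```text
time_s: 22.68
ee_pos: [0.4183, -0.137, 0.0265]
eef_rot: [-3.142, 0.001, -3.141]
ft_force: [0.4, 0.0, -4.1]
width: 0.0613
gripper_force: 30.0
```

servo_tool(moves=[[[0, 0, 0.04, 0, 0, 0, -1], [0, 0, 0.03, 0, 0, 0, -1], [0, 0, 0, 0, 0, 0, -1]]])

```text
time_s: 23.05
ee_pos: [0.4182, -0.1368, 0.0238]
eef_rot: [-3.142, 0.001, -3.141]
ft_force: [-1.4, 0.5, 1.2]
width: 0.0614
gripper_force: 30.0
```

servo_tool(moves=[[[0, 0, 0.03, 0, 0, 0, -1], [0, 0, 0, 0, 0, 0, -1], [0, 0, 0, 0, 0, 0, 1], [0, 0, 0, 0, 0, 0, 1], [0, 0, 0, 0, 0, 0, 1], [0, 0, -0.5, 0, 0, 0, 1], [0, 0, -0.8, 0, 0, 0, 1], [0, 0, -0.8, 0, 0, 0, 1], [0, 0, -0.8, 0, 0, 0, 1], [0, 0, -0.8, 0, 0, 0, 1]]])

```text
time_s: 24.3
ee_pos: [0.4178, -0.1369, 0.1711]
eef_rot: [3.142, -0.0, -3.141]
ft_force: [0.7, 1.0, -0.1]
width: 0.0876
gripper_force: 0.0
```

Run:
```python
from chk import *
check("leaf",(.418,-.137),("wrist","side"))
delta([.516,-.4875,.13],.07+np.pi-2*np.pi)
```

```text
leaf_upper [(0.74, [226.0, 276.0], 629, [0.513, -0.199]), (0.63, [280.0, 200.0], 4796, [0.422, -0.136]), (0.45, [138.0, 93.0], 1166, [0.317, -0.271])]
wrist [ 0.4174 -0.136   3.1408  0.0171  0.9638]
leaf_upper [(0.89, [336.0, 198.0], 708, [0.326, -0.46]), (0.81, [406.0, 226.0], 865, [0.178, -0.323]), (0.61, [295.0, 274.0], 1530, [0.421, -0.144])]
side [ 0.4167 -0.1346 -0.0144  0.016   0.9228]
t 24.5 units before turn [-2.44 -8.77  1.01] wz -0.069
   after turn [-1.83 -8.92  1.01]
```

View pics/chk_leaf_wrist.png

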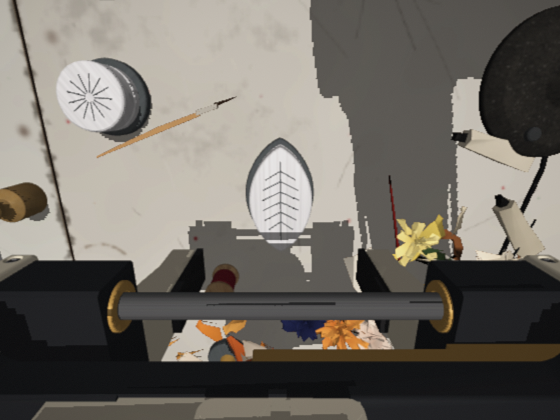

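Leaf is home (280,200). On to the strap.

servo_tool(moves=[[[0, 0, 0, 0, 0, -0.069, 1], [-0.2, -0.99, 0.1, 0, 0, 0, 1], [-0.2, -0.99, 0.1, 0, 0, 0, 1], [-0.2, -0.99, 0.1, 0, 0, 0, 1], [-0.2, -0.99, 0.1, 0, 0, 0, 1], [-0.2, -0.99, 0.1, 0, 0, 0, 1], [-0.2, -0.99, 0.1, 0, 0, 0, 1], [-0.2, -0.99, 0.1, 0, 0, 0, 1], [-0.2, -0.99, 0.1, 0, 0, 0, 1], [-0.2, -0.99, 0.1, 0, 0, 0, 1]]])

```text
time_s: 25.75
ee_pos: [0.5142, -0.4882, 0.1317]
eef_rot: [3.14, -0.002, -3.072]
ft_force: [0.5, 0.3, 0.6]
width: 0.0876
gripper_force: 0.0
```

Run:
```python
from h import *
k,o=look("w14",["strap_upper"])
h=np.zeros((420,560),bool);h[255:]=1
for q in o["strap_upper"][:2]: print(np.round(fit([(k,q["region"])],"strap",0,.032,(.516,-.4875),fixz=0,yaws=[0,.1],hide=lambda k:h),4))
k,o=look("t14",["strap_upper"],"side")
for q in o["strap_upper"][:2]: print(np.round(fit([(k,q["region"])],"strap",0,.032,(.516,-.4875),fixz=0,yaws=[0,.1]),4))
delta([.517,-.488,.008],.07-np.pi)
```

```text
strap_upper [(0.98, [279.0, 209.0], 5187, [0.516, -0.488])]
[ 0.5183 -0.4863  0.1006  0.0034  0.9641]
strap_upper [(0.7, [261.0, 194.0], 744, [0.517, -0.482]), (0.22, [242.0, 255.0], 364, [0.53, -0.205])]
[ 0.5172 -0.4832 -0.0255  0.0025  0.9151]
[ 0.516  -0.4875  0.      0.     -0.    ]
t 25.95 units before turn [-0.09 -0.02  3.08] wz -0.002
   after turn [-0.09 -0.02  3.08]
```

View pics/w14.png

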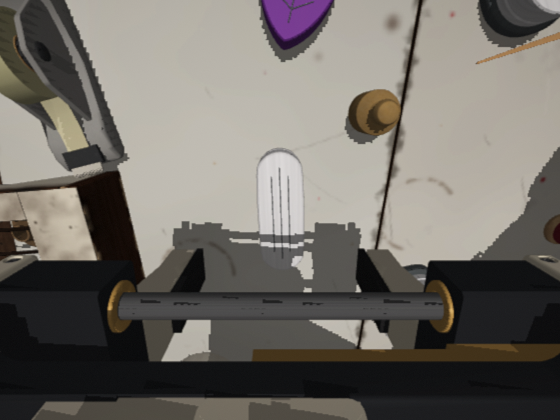

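Strap upper (280,208) is centred and the weight (375,112) is clear. Grip it.

servo_tool(moves=[[[-0.08, 0.02, 0.8, 0, 0, -0.02, 1], [0, 0, 0.8, 0, 0, 0, 1], [0, 0, 0.8, 0, 0, 0, 1], [0, 0, 0.7, 0, 0, 0, 1], [0, 0, 0, 0, 0, 0, -1], [0, 0, 0, 0, 0, 0, -1], [0, 0, 0, 0, 0, 0, -1], [0, 0, 0, 0, 0, 0, -1], [0, 0, 0, 0, 0, 0, -1], [0, 0, 0, 0, 0, 0, -1]]])

```text
time_s: 27.2
ee_pos: [0.518, -0.4866, 0.0109]
eef_rot: [-3.141, 0.001, -3.052]
ft_force: [-0.3, -0.1, 4.8]
width: 0.0417
gripper_force: 30.0
```

servo_tool(moves=[[[0, 0, -0.4, 0, 0, 0, -1], [0, 0, -0.8, 0, 0, 0, -1], [0, 0, -0.8, 0, 0, 0, -1], [0, 0, -0.8, 0, 0, 0, -1], [0, 0, 0, 0, 0, 0, -1]]])

```text
time_s: 27.82
ee_pos: [0.5192, -0.4874, 0.1262]
eef_rot: [-3.138, 0.005, -3.051]
ft_force: [-0.7, 0.1, -3.1]
width: 0.0416
gripper_force: 30.0
```

Run:
```python
from h import *
s=get_state();print(s["ee_pos"],s["eef_rot"])
delta([.6743,-.1962,.12],.312-np.pi)
```

```text
[ 0.51922119 -0.48735292  0.12620088] [-3.13799381  0.00457037 -3.05146962]
t 27.82 units before turn [-4.52  6.9   0.16] wz -0.222
   after turn [-5.92  5.74  0.16]
```

servo_tool(moves=[[[0, 0, 0, 0, 0, -0.111, -1], [0, 0, 0, 0, 0, -0.111, -1], [-0.74, 0.72, 0, 0, 0, 0, -1], [-0.74, 0.72, 0, 0, 0, 0, -1], [-0.74, 0.72, 0, 0, 0, 0, -1], [-0.74, 0.72, 0, 0, 0, 0, -1], [-0.74, 0.72, 0, 0, 0, 0, -1], [-0.74, 0.72, 0, 0, 0, 0, -1], [-0.74, 0.71, 0, 0, 0, 0, -1], [-0.74, 0.71, 0, 0, 0, 0, -1]]])

```text
time_s: 29.08
ee_pos: [0.6724, -0.1937, 0.1212]
eef_rot: [3.141, -0.002, -2.83]
ft_force: [0.2, -0.2, -2.4]
width: 0.0418
gripper_force: 30.0
```

servo_tool(moves=[[[0, 0, 0, 0, 0, 0, -1], [0, 0, 0, 0, 0, 0, -1]]])

```text
time_s: 29.32
ee_pos: [0.672, -0.195, 0.1213]
eef_rot: [3.141, -0.002, -2.829]
ft_force: [-0.8, -0.2, -2.9]
width: 0.0417
gripper_force: 30.0
```

Run:
```python
from h import *
s=get_state();print(s["ee_pos"],s["eef_rot"],s["width"])
k,o=look("w15",["strap_lower"])
h=np.zeros((420,560),bool);h[258:]=1
p=s["ee_pos"];h|=sil(k,"strap",0,p[0],p[1],s["eef_rot"][2]+np.pi,p[2]-.011,p[2]+.021)
for q in o["strap_lower"][:1]: print(np.round(fit([(k,q["region"])],"strap",6,.012,(.674,-.196),fixz=0,yaws=[.3,.2],hide=lambda k:h),4))
delta([.6743,-.196,.023],.312-np.pi)
```

```text
[ 0.67195267 -0.19495096  0.1212605 ] [ 3.14077075e+00 -1.61375299e-03 -2.82937592e+00] 0.04167381344462404
strap_lower [(0.76, [278.0, 153.0], 836, [0.624, -0.211])]
[ 0.6749 -0.1928  0.3476  0.0065  0.61  ]
t 29.43 units before turn [-0.06 -0.02  2.47] wz -0.001
   after turn [-0.06 -0.02  2.47]
```

View pics/w15.png

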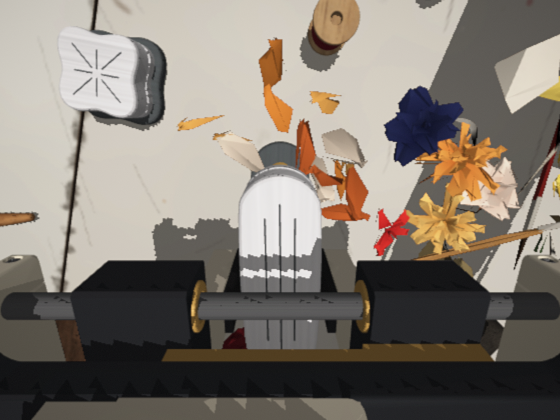

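The strap lines up with the plate end at (280,150). I have now viewed 16 pictures, over the 14 limit, so the rest will be numeric checks only. Lower it.

servo_tool(moves=[[[-0.05, 0, 0.6, 0, 0, 0, -1], [0, 0, 0.6, 0, 0, 0, -1], [0, 0, 0.6, 0, 0, 0, -1], [0, 0, 0.4, 0, 0, 0, -1], [0, 0, 0.12, 0, 0, 0, -1], [0, 0, 0.05, 0, 0, 0, -1], [0, 0, 0, 0, 0, 0, -1]]])

```text
time_s: 30.3
ee_pos: [0.6751, -0.1947, 0.0282]
eef_rot: [-3.141, 0.001, -2.83]
ft_force: [0.3, -0.3, -2.3]
width: 0.0416
gripper_force: 30.0
```

servo_tool(moves=[[[0, 0, 0.04, 0, 0, 0, -1], [0, 0, 0.03, 0, 0, 0, -1], [0, 0, 0, 0, 0, 0, -1]]])

```text
time_s: 30.68
ee_pos: [0.6746, -0.1945, 0.0246]
eef_rot: [3.142, 0.0, -2.83]
ft_force: [0.5, 0.3, -3.3]
width: 0.0419
gripper_force: 30.0
```

servo_tool(moves=[[[0, 0, 0.04, 0, 0, 0, -1], [0, 0, 0.03, 0, 0, 0, -1], [0, 0, 0, 0, 0, 0, -1]]])

```text
time_s: 31.05
ee_pos: [0.6747, -0.1945, 0.0228]
eef_rot: [-3.141, 0.0, -2.829]
ft_force: [-3.0, 2.3, 5.0]
width: 0.0416
gripper_force: 30.0
```

Contact at the expected 0.023. Release, rise and back off.

servo_tool(moves=[[[0, 0, 0, 0, 0, 0, 1], [0, 0, 0, 0, 0, 0, 1], [0, 0, 0, 0, 0, 0, 1], [0, 0, -0.5, 0, 0, 0, 1], [0, 0, -0.8, 0, 0, 0, 1], [0, 0, -0.8, 0, 0, 0, 1], [0, 0, -0.8, 0, 0, 0, 1], [0.5, 0, -0.8, 0, 0, 0, 1], [0.5, 0, -0.5, 0, 0, 0, 1], [0, 0, 0, 0, 0, 0, 1]]])

```text
time_s: 32.3
ee_pos: [0.6369, -0.2075, 0.194]
eef_rot: [-3.139, 0.005, -2.83]
ft_force: [-0.4, 0.7, -0.2]
width: 0.0877
gripper_force: 0.0
```

Run:
```python
from chk import *
check("strap",(.674,-.196),("wrist","side"))
check("lobed",(.607,-.352),("wrist","side"))
check("round",(.3204,-.305),("side",))
check("leaf",(.418,-.137),("side",))
look("s16",["thread_reel","brass_weight"],"side")
```

```text
strap_upper [(0.77, [281.0, 224.0], 3486, [0.677, -0.193])]
wrist [ 0.6735 -0.193   0.3313  0.0179  0.9391]
strap_upper [(0.79, [169.0, 254.0], 1183, [0.682, -0.207]), (0.49, [297.0, 274.0], 1524, [0.416, -0.146])]
side [ 0.6726 -0.1929  0.3696  0.0163  0.8198]
lobed_upper [(0.72, [150.0, 126.0], 3694, [0.611, -0.355])]
wrist [ 0.6069 -0.3507  0.1762  0.0175  0.9464]
lobed_upper [(0.55, [219.0, 218.0], 501, [0.603, -0.358])]
side [ 0.6054 -0.353   0.1794  0.02    0.8364]
round_upper [(0.61, [344.0, 225.0], 622, [0.314, -0.326])]
side [ 0.3202 -0.3024  1.5276  0.0136  0.9041]
leaf_upper [(0.86, [336.0, 198.0], 735, [0.325, -0.456]), (0.73, [404.0, 230.0], 894, [0.186, -0.306]), (0.62, [296.0, 272.0], 1548, [0.419, -0.15])]
side [ 0.4167 -0.1345 -0.0132  0.0166  0.9337]
thread_reel []
brass_weight [(0.59, [298.0, 206.0], 279, [0.419, -0.414])]
```

Run:
```python
from h import *
for c in("wrist","top","side"): look("f_"+c,["thread_reel"],c)
k,o=look("fz",["strap_upper"]);ks,os_=look("fs",["strap_upper"],"side")
V=[(k,o["strap_upper"][0]["region"]),(ks,os_["strap_upper"][0]["region"])]
for z in(.006,.012,.018,.025,.031): print(z,np.round(fit(V,"strap",0,.032,(.6735,-.1935),fixz=z,yaws=[.33]),3))
```

```text
thread_reel [(0.81, [322.0, 84.0], 1129, [0.519, -0.2])]
thread_reel [(0.56, [217.0, 169.0], 239, [0.52, -0.2])]
thread_reel [(0.6, [244.0, 254.0], 331, [0.525, -0.209])]
strap_upper [(0.86, [280.0, 225.0], 3635, [0.674, -0.193])]
strap_upper [(0.92, [167.0, 254.0], 1158, [0.686, -0.208])]
0.006 [ 0.676 -0.194  0.324  0.01   0.883]
0.012 [ 0.674 -0.194  0.319  0.019  0.876]
0.018 [ 0.673 -0.193  0.349  0.024  0.813]
0.025 [ 0.672 -0.193  0.361  0.032  0.73 ]
0.031 [ 0.671 -0.193  0.399  0.039  0.66 ]
```

The strap sits fully down, and the reel and weight are where they started. Hand in.

```bash
python3 -c "
from plant import *
print(finish_job())"
```

```text
the job is handed in; nothing more can be done
None
```

All four upper halves are on their own lower halves, turned to match and down on the plates by contact height and camera fits, with the reel and weight unmoved; handed in at about 33 s, but I viewed 16 pictures where 14 were allowed.

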